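# Seat a phone in the corner of a repair jig

## Robot

A 6-joint arm with a two-finger parallel gripper is mounted at the origin on the work surface. World frame = base frame: x ahead of the robot, y to its left, z up, the work surface at z = 0. Lengths are in mm, angles in rad, forces in N, time in s.
With the tool pointing down it reaches from about 350 to 775 mm from the base axis. Payload 5.5 kg.
Tool frame: the origin (TCP) lies at the very end of the fingers, on their centre line; the grasp point (between the pads) lies 19 mm behind it (bot.hold_point_z is the distance from the TCP to the grasp point, in mm); z points along the fingers, y is the line along which they close (so a half turn about z gives the same grasp; the last joint's range is limited). The gripper opens to 85 mm and grips with 20 to 120 N. Pads are 22 mm wide; open, the fingers measure 114 mm over their backs; the gripper's body (76 mm by 85 mm) begins 54 mm behind the grasp point. The pads swing forward as they close: fully open they stand 13 mm farther back than shut.
Start: joints at [1.11, 0.313, 0.046, 1.304, 0, 1.431], TCP at [181.339, 545.702, 209.823] pointing down, gripper open.
Joint ranges: [-2.76, 2.76], [-0.86, 1.69], [-1.03, 1.26], [-2.2, 2.34], [-1.47, 1.5], [-3.14, 3.14]. Speed limits (rad/s): [2.57, 2.57, 3.14, 3.14, 3.14, 3.14].

## Interface

Orientations are given as a unit quaternion [x, y, z, w].
In Python, from station import telemetry, imaging, bot gives the robot as it stands. The module is installed in compiled form; this text tells all that it offers.
- The arm moves only by the tool send_rows, never from a script. Its argument "plan" is a list of rows, each an object of numbers: "rx", "ry", "rz": the turn, a rotation vector about the tool's x, y, z in rad; "x", "y", "z": the shift along the tool's x, y, z in mm; "claw": the finger opening in mm, from 0 to 85.4. In form: [{"rx": .., "ry": .., "rz": .., "x": .., "y": .., "z": .., "claw": ..}, ...]. A call has exactly 10 rows; each row is the pose to reach, as a shift and turn from the pose commanded when the call began, along the tool's axes at that moment; what a row does not reach only later rows make up. A row lasts 1/10 s, in which the tool goes at most 50 mm and 8.59 degrees, less where a joint would pass 70% of its speed; a pose out of reach is approached as far as the arm can. A call with a gripper value outside its range is refused whole. The fingers move at their own pace and stop on an object; "newtons" is the grip in N (left out, the last holds). Time passes only in rows, so rows that repeat a pose let the fingers close, or fill a call up. It gives the time, the measured TCP pose, the force, the opening and the grip force at its end, in the units of the state.
- telemetry.sense(): the state, without advancing time (a new reading comes with each control period).
- imaging.snapshot(name): name is "scene" or "top" or "wrist"; returns a dict with "image" (420x560x3 uint8, red, green, blue), "range_z" (420x560 float32, mm along the optical axis (not along the pixel's ray), 0 where there is no reading), "fovy" (degrees; the focal length in pixels is half the picture's height over the tangent of half this angle, whatever the lens; pixels are square), "cx", "cy" (the principal point, pixels), "extrinsics" (4x4, takes a point from world to camera coordinates); the wrist camera has in their place "T_tool_cam" (4x4, takes a point from camera to tool coordinates, whose origin is the TCP and whose axes are the flange's). Camera axes: x right, y up, looking along -z (the intrinsics and any distortion apply to the point x, -y, -z); pixel columns grow to the right and rows downward; lengths in mm; the calibration is good to about 2 mm. A picture is of the moment at which its call begins: read the wrist's pose just before it.
- bot.close_job(): hands the job in; it is judged then, once.
Trained networks look in a picture, given as the dict that the camera call returned (one of the last four; its "shot" number tells which), for a name from the list of things; names that differ only in an ending like _2 or _b are one class to them, and where a whole thing is asked for, a point or a joint stands for the part that bears it (a point fixed in the world has none). Each returns a list of dicts, best first, with "p" (0 to 1); they miss things now and then, are a little off and sometimes report something else, mostly with a low value. They report only what shows in the picture. A call takes as long as a camera call. They do not tell look-alikes from the thing itself.
- imaging.boxes_of(picture, target): "at" ([column, row] in pixels, amid what is visible of it).
- imaging.outline_of(picture, target): "mask" (420x560 bool, what is visible of it) and "at" ([column, row] in pixels, amid what is visible of it).
- imaging.landmark_of(picture, target): "at" ([column, row] in pixels: a listed point, or the origin of a listed thing).
The state is a dict: "time_s": time; "qpos": joint angles; "qvel": joint speeds; "effort": joint torques, N m; "tcp_pos": TCP position; "ee_rot": TCP orientation; "contact_force": force on the tool from outside, world axes, zero at the start; "wrist_torque": the same for the moment, N m; "gripper_width": finger opening in mm; "finger_force": force on a finger pad.
Only numpy, scipy, OpenCV 4.12 (cv2) and the standard library are available. Lean on these libraries where they do the work, as an engineer would, in place of code of your own. Each camera call takes 0.05 s, during which the arm holds its last target. There are 200 camera calls.

## Task

The phone lies loose and askew on the bed of the repair jig. Gently push it along the bed, without lifting it, into the corner of the L-shaped fixed jaw so that its long side lies against the rail and its end against the end stop, and push the sliding jaw up against its other long side so that it sits snug between the jaws. Leave the bottle, jar, screwdriver and parts tray where they are.

Things in the scene. Friction and masses are not known exactly. Their poses are not given: they have to be found in the camera images.
- jig: Repair jig, fixed on the blue mat: aluminium bed plate 175 x 220 x 12 mm. Origin on its underside (mat top, 2 mm above the work surface); it spans x -100 to +75, y -125 to +95 mm, bed top at z = 12. A grey rubber-lined L-shaped fixed jaw stands on it: a rail along the far +x side and an end stop at the +y end; the -y end is open. The jig's yaw varies
- corner (a point): Inner corner of the L-shaped fixed jaw at bed height, at jig (55, 75, 12) mm, axes as the jig's. From here the rail runs 170 mm to -y (14 mm thick behind its face) and the end stop 58 mm to -x; both stand 10 mm above the bed
- jaw (a joint): Travel of the sliding jaw along the jig's +x towards the rail, in m: 0 fully open, 0.07 the end of its travel. Its front face is at jig x = -0.075 + value, so it meets a phone lying square against the rail at 0.063. It takes about 3 N to slide and stays where it is left
- jaw_face (a point): Middle of the sliding jaw's front face (towards the rail), 6 mm above the bed, at jig y = -10 mm. The jaw is a grey bar 140 mm long along y, 18 mm thick (back face 18 mm to -x of this point), 12 mm tall above the bed; on top, 45 mm either side of the middle, stand two steel thumb nuts 15 mm across, 10 mm tall
- phone: Phone, 67 mm (its x) by 138 mm (its y, long) by 8 mm thick, with 9 mm corner radii, about 0.17 kg, aluminium edge, dark screen up; loose on the bed. Origin at the centre of its underside. Seated in the corner its origin is at jig (21.5, 6, 12) mm with axes parallel to the jig's
- bottle: White dropper bottle, 36 mm across, 124 mm tall, standing on the mat; origin at the centre of its base. Not to be disturbed
- jar: Small amber jar with a black lid, 48 mm across, 38 mm tall, on the mat; origin at the centre of its base. Not to be disturbed
- tray: Black two-compartment parts tray 75 x 55 x 14 mm with a few screws, on the mat beyond the open -y end of the jig; origin at the centre of its underside. Not to be disturbed
- driver: Screwdriver, 150 mm long, lying on the mat beyond the rail; its own x runs along it. Not to be disturbed
Mind the look-alikes: they are no part of the job. There is more than one size of the phone; the one meant has the size given above.

How it is judged:
By the outcome, as a careful person would: the job done as asked, in the order asked, and still so for the second after the job is handed in, with the robot touching nothing.
It also fails if it takes over 48 s, if anything falls off the work surface, if the arm or the gripper's body presses on something with over 40 N, if the wrist force passes 120 N, or if a joint passes its speed limit or range.

## Working session

There is one attempt and no reset: what is moved stays moved. The work goes in short steps, Python scripts to look and compute and a tool call to move; the robot and the scene stay as the last step left them, time stands still between calls to the robot, and variables do not carry over. Pictures are saved under pics/ and viewed, at most 11 in all, crops included, and the job is handed in when it is done.

Besides the shell and the picture viewer there is one more tool, called after ">>>" as name(argument=value, ...), one argument or row to a line, values as JSON. send_rows: Moves the arm, as the interface text tells. Its arguments: {"type":"object","properties":{"plan":{"type":"array"},"newtons":{"type":"number"}},"required":["plan"]}

```bash
mkdir -p pics
cat > h.py <<'E'
import numpy as np, cv2
from station import telemetry, imaging, bot
def K(p):
    f=p["image"].shape[0]/2/np.tan(np.radians(p["fovy"])/2); return f,p["cx"],p["cy"]
def world(p,uv,z=None):
    """pixel -> world; by depth or by plane z"""
    f,cx,cy=K(p); E=np.linalg.inv(np.array(p["extrinsics"]))
    u,v=uv; d=np.array([(u-cx)/f,-(v-cy)/f,-1.0])
    if z is None:
        r=p["range_z"][int(round(v)),int(round(u))]; return E[:3,:3]@(d*r)+E[:3,3]
    w=E[:3,:3]@d; return E[:3,3]+w*(z-E[2,3])/w[2]
def save(p,n): cv2.imwrite(f"pics/{n}.png",p["image"][:,:,::-1])
E
python3 - <<'E'
from h import *
np.set_printoptions(precision=1,suppress=True)
for c in("top","scene"):
    p=imaging.snapshot(c); save(p,c+"0"); print(c,{k:v for k,v in p.items() if k not in("image","range_z")})
    for t in("jig","corner","jaw","jaw_face","phone","bottle","jar","tray","driver"):
        for r in imaging.landmark_of(p,t)[:3] if t!="jaw" else imaging.outline_of(p,t)[:2]:
            print(t,round(r["p"],2),np.array(r["at"]),world(p,r["at"]))
print(telemetry.sense())
E
```

```text
top {'fovy': 50.730511532833404, 'cx': 273.22326598752215, 'cy': 209.41913343486064, 'extrinsics': array([[  -0. ,   -1. ,   -0. ,   16.6],
       [   1. ,   -0. ,    0. , -577.7],
       [  -0. ,   -0. ,    1. , -873.2],
       [   0. ,    0. ,    0. ,    1. ]]), 'shot': 1}
corner 0.56 [220.3 172.4] [651.7 118.6  21. ]
jaw 0.9 [252.2 246.6] [504.4  55.3  24.3]
jaw_face 0.71 [252.4 242.8] [511.9  54.9  24.1]
phone 0.86 [267.1 217.8] [560.9  25.9  21.5]
phone 0.7 [139.7 290. ] [418.5 280.6  12.7]
phone 0.7 [409.3 128.5] [ 738.8 -259.7   10.7]
bottle 0.92 [189.8 153.8] [680.3 168.5  74.5]
jar 0.77 [184.9 219.4] [558.2 185.3  37.5]
tray 0.73 [370.8 245.8] [ 504.2 -181.3    2.4]
driver 0.83 [259.8 147.2] [705.3  40.9   0. ]
scene {'fovy': 56.04016678673103, 'cx': 285.2221040497085, 'cy': 211.49717820578405, 'extrinsics': array([[   -0.7,     0.7,    -0. ,   386.9],
       [   -0.5,    -0.4,     0.8,   224.2],
       [    0.5,     0.5,     0.6, -1088.1],
       [    0. ,     0. ,     0. ,     1. ]]), 'shot': 2}
jig 0.64 [295.4 246.9] [598.6  71.4  22.9]
corner 0.86 [295.2 277. ] [651.7 121.   25. ]
jaw 0.66 [323.7 222.5] [515.7  67.3  26.4]
jaw_face 0.58 [313.3 218.6] [515.3  40.9  20.4]
phone 0.91 [286.4 232.6] [583.4  34.   23.9]
phone 0.88 [455.9 261. ] [424.3 291.2  14.3]
phone 0.8 [135.5 210.3] [ 740.2 -245.7   12.9]
bottle 0.64 [305.3 320.4] [706.2 192.7  31.5]
jar 0.96 [363.  278.6] [580.6 205.   29. ]
tray 0.65 [241.  184.2] [ 531.9 -157.    14.6]
driver 0.97 [240.7 274.2] [699.1  36.2   4.2]
{'time_s': 1.0, 'qpos': array([1.1, 0.3, 0. , 1.3, 0. , 1.4]), 'qvel': array([-0.,  0., -0., -0.,  0.,  0.]), 'effort': array([ -0. , -48. ,  29.9,   0. ,  -0. ,   0. ]), 'tcp_pos': array([181.3, 545.7, 209.9]), 'ee_rot': array([0.2, 1. , 0. , 0. ]), 'contact_force': array([-0. ,  0.2,  0.3]), 'wrist_torque': array([-0.,  0.,  0.]), 'finger_force': 0.0, 'gripper_width': 85.08873883141447}
```

Run:
```python
import cv2
i=cv2.imread("pics/top0.png"); cv2.imwrite("pics/top0c.png",cv2.resize(i[130:290,180:400],None,fx=3.6,fy=3.6,interpolation=cv2.INTER_CUBIC))
```

```text
(no output)
```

View pics/top0.png

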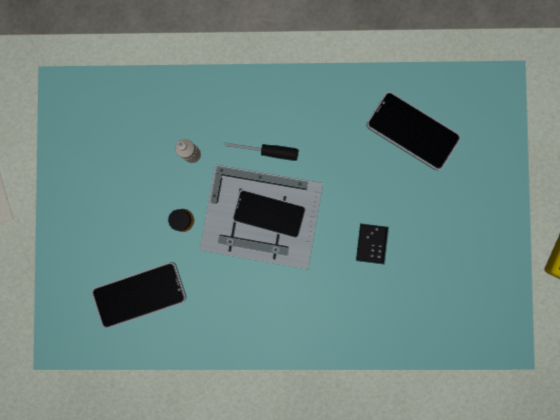

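View pics/top0c.png

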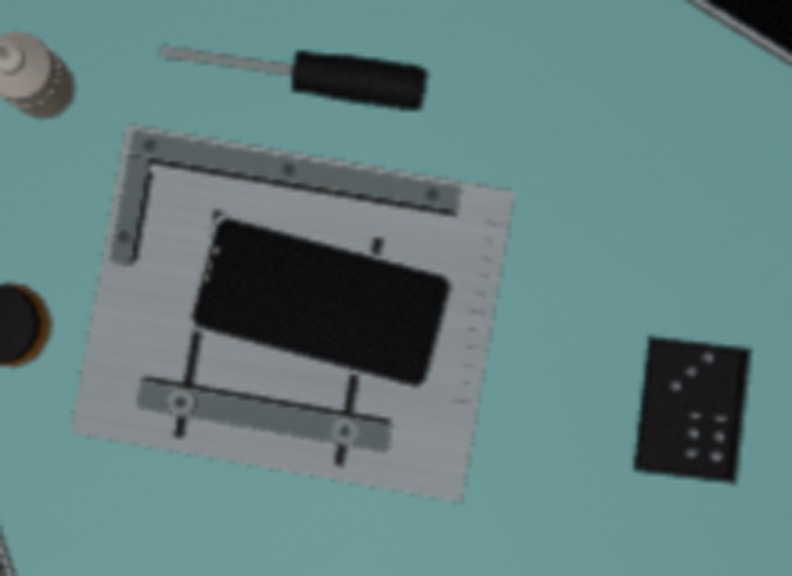

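The three phone-like things are at (267,218) on the jig and larger ones at (140,290) and (409,128) on the mat. The one on the jig bed, about 138 mm long, is the target and shows clearly in the crop. It is about 6° askew and the jaw is fully open. Next I'll measure the jig and phone poses.

```bash
cat >> h.py <<'E'
def cloud(p):
    f,cx,cy=K(p); E=np.linalg.inv(np.array(p["extrinsics"])); r=p["range_z"]
    v,u=np.mgrid[:r.shape[0],:r.shape[1]]
    c=np.stack([(u-cx)/f*r,-(v-cy)/f*r,-r],-1); w=c@E[:3,:3].T+E[:3,3]; w[r==0]=np.nan; return w
def rect(pts):
    c,s,a=cv2.minAreaRect(np.float32(pts)); b=cv2.boxPoints((c,s,a)); return np.array(c),s,a,b
E
python3 - <<'E'
from h import *
np.set_printoptions(precision=2,suppress=True)
p=imaging.snapshot("top"); w=cloud(p); ok=np.isfinite(w).all(-1)
reg=ok&(abs(w[...,0]-570)<120)&(abs(w[...,1]-30)<145)
z=w[...,2]; print(np.histogram(z[reg],np.arange(-4,34,2)))
for t in("phone","jaw","corner","jig"):
    for r in imaging.outline_of(p,t)[:3]:
        m=r["mask"].astype(np.uint8); print(t,r["p"],np.array(r["at"]),m.sum(),end=" ")
        if m.sum()<20: continue
        zz=np.nanmedian(z[m>0]); print("z",zz)
        zp={"phone":22,"jaw":26,"corner":24,"jig":14}[t]
        cs=max(cv2.findContours(m,0,1)[0],key=cv2.contourArea)[:,0]
        print(rect([world(p,q,zp)[:2] for q in cs]))
E
```

```text
(array([ 496, 2561, 3150,  911,   62,   27,  401, 2001, 2467,  711,  206,
        884, 1540, 1021,  379,   79,    9,    5]), array([-4, -2,  0,  2,  4,  6,  8, 10, 12, 14, 16, 18, 20, 22, 24, 26, 28,
       30, 32]))
phone 0.85 [415.6 131.5] 3790 z 10.542760226366227
(array([ 731.6 , -263.67]), (174.3775634765625, 87.74932098388672), 57.71636962890625, array([[ 647.94, -313.95],
       [ 722.12, -360.81],
       [ 815.26, -213.39],
       [ 741.08, -166.52]], dtype=float32))
phone 0.7 [140.5 295.7] 3852 z 11.075681771261088
(array([410.6 , 279.48]), (86.70458984375, 177.8358154296875), 18.840129852294922, array([[340.86, 349.64],
       [398.29, 181.33],
       [480.35, 209.33],
       [422.92, 377.64]], dtype=float32))
phone 0.64 [271.  215.6] 2403 z 20.461649156048452
(array([569.27,  23.03]), (140.34645080566406, 68.57496643066406), 74.3990478515625, array([[517.37, -35.34],
       [583.42, -53.78],
       [621.17,  81.39],
       [555.12,  99.84]], dtype=float32))
corner 0.93 [255.9 226. ] 7346 z 12.891817374404582
(array([564.5 ,  37.59]), (217.48342895507812, 173.78140258789062), 79.82405090332031, array([[459.77, -54.09],
       [630.81, -84.79],
       [669.24, 129.27],
       [498.19, 159.97]], dtype=float32))
```

View pics/scene0.png

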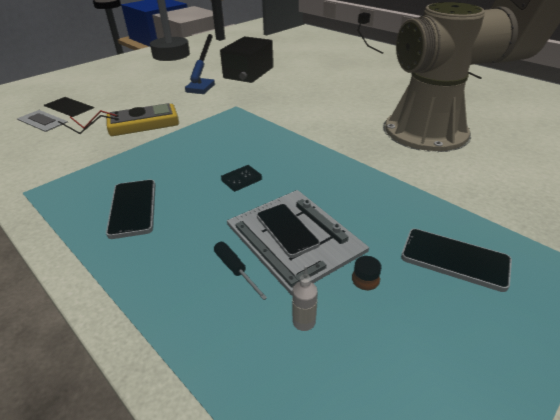

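The scene view matches: the target phone is at (288,230) on the jig, with the rail near (265,250) and the bottle at (305,305) close to the corner. I'll plan a move to above the jig for a closer wrist view.

```bash
cat >> h.py <<'E'
from scipy.spatial.transform import Rotation as R
import json,os
def jig(): 
    j=json.load(open("jig.json")); a=np.radians(j["yaw"]); ex=np.array([np.cos(a),np.sin(a)]); return np.array(j["o"]),ex,np.array([-ex[1],ex[0]])
def j2w(x,y):
    o,ex,ey=jig(); return o+x*ex+y*ey
def w2j(q):
    o,ex,ey=jig(); d=np.asarray(q)[...,:2]-o; return np.stack([d@ex,d@ey],-1)
def down(xdir):  # tool z down, tool x along xdir (2d)
    x=np.r_[xdir,0]; z=np.array([0,0,-1.]); return R.from_matrix(np.stack([x,np.cross(z,x),z],1))
def delta(pos,rot):
    s=telemetry.sense(); r=R.from_quat(s["ee_rot"]); return r.inv().apply(np.asarray(pos)-s["tcp_pos"]),(r.inv()*rot).as_rotvec()
E
echo '{"o":[579.5,50.2],"yaw":-10.18}'>jig.json
python3 - <<'E'
from h import *
np.set_printoptions(precision=3,suppress=True)
s=telemetry.sense(); print(s["tcp_pos"],R.from_quat(s["ee_rot"]).as_matrix())
p=imaging.snapshot("wrist"); print(p["T_tool_cam"],p["fovy"],p["cx"],p["cy"])
o,ex,ey=jig()
print("phone jig",w2j([569.27,23.03]), "bottle,jar",w2j([680,168]),w2j([558,185]))
for sx in(1,-1):
    print(sx,delta(np.r_[j2w(-12,-15),260],down(sx*ey)))
E
```

```text
[181.359 545.699 209.817] [[-0.949  0.315  0.   ]
 [ 0.315  0.949  0.   ]
 [-0.     0.    -1.   ]]
[[   0.       0.964    0.264   67.428]
 [   1.      -0.       0.       1.471]
 [   0.       0.264   -0.964 -163.283]
 [   0.       0.       0.       1.   ]] 60.487010143651496 277.0668625284204 209.99747320906948
phone jig [ -5.267 -28.55 ] bottle,jar [ 78.098 133.708] [-44.986 128.878]
1 (array([-524.341, -361.243,  -50.176]), array([ 0.   , -0.   ,  1.428]))
-1 (array([-524.341, -361.243,  -50.176]), array([ 0.   ,  0.   , -1.714]))
```

Run:
```python
from h import *
o,ex,ey=jig(); print(delta(np.r_[j2w(-12,-50),200],down(ey)))
```

```text
(array([-529.3290971 , -395.89165396,    9.82051975]), array([ 1.22326493e-04, -3.33972835e-05,  1.42769142e+00]))
```

>>> send_rows(
  plan=[
    {"x":-40,"y":-30,"z":0,"rz":0.1,"claw":60},
    {"x":-80,"y":-60,"z":0,"rz":0.22,"claw":60},
    {"x":-120,"y":-90,"z":0,"rz":0.34,"claw":60},
    {"x":-160,"y":-120,"z":0,"rz":0.46,"claw":60},
    {"x":-200,"y":-150,"z":2,"rz":0.58,"claw":60},
    {"x":-240,"y":-180,"z":4,"rz":0.7,"claw":60},
    {"x":-280,"y":-210,"z":6,"rz":0.82,"claw":60},
    {"x":-320,"y":-240,"z":8,"rz":0.94,"claw":60},
    {"x":-360,"y":-270,"z":10,"rz":1.06,"claw":60},
    {"x":-400,"y":-300,"z":10,"rz":1.18,"claw":60},
  ],
)

```text
validation failed for argument at $.pl...
```

Run:
```python
from h import *
o,ex,ey=jig(); print(delta(np.r_[j2w(-12,-50),200],down(ey)))
```

```text
(array([-529.3290971 , -395.89165396,    9.82051975]), array([ 1.22326493e-04, -3.33972835e-05,  1.42769142e+00]))
```

>>> send_rows(
  plan=[
    {"rx":0,"ry":0,"rz":0.1,"x":-40,"y":-30,"z":0,"claw":60},
    {"rx":0,"ry":0,"rz":0.22,"x":-80,"y":-60,"z":0,"claw":60},
    {"rx":0,"ry":0,"rz":0.34,"x":-120,"y":-90,"z":0,"claw":60},
    {"rx":0,"ry":0,"rz":0.46,"x":-160,"y":-120,"z":0,"claw":60},
    {"rx":0,"ry":0,"rz":0.58,"x":-200,"y":-150,"z":2,"claw":60},
    {"rx":0,"ry":0,"rz":0.7,"x":-240,"y":-180,"z":4,"claw":60},
    {"rx":0,"ry":0,"rz":0.82,"x":-280,"y":-210,"z":6,"claw":60},
    {"rx":0,"ry":0,"rz":0.94,"x":-320,"y":-240,"z":8,"claw":60},
    {"rx":0,"ry":0,"rz":1.06,"x":-360,"y":-270,"z":10,"claw":60},
    {"rx":0,"ry":0,"rz":1.18,"x":-400,"y":-300,"z":10,"claw":60},
  ],
)

```text
time_s: 2.3
tcp_pos: [467.0, 133.1, 199.8]
ee_rot: [0.684, 0.73, 0.0, 0.0]
contact_force: [0.5, 0.5, 0.1]
gripper_width: 59.9
finger_force: 0.0
```

Run:
```python
from h import *
o,ex,ey=jig(); print(delta(np.r_[j2w(-12,-50),200],down(ey)),telemetry.sense()["time_s"])
```

```text
(array([-135.70448615,   83.25178597,   -0.15319555]), array([ 0.00041459, -0.00031994,  0.24254846])) 2.3
```

>>> send_rows(
  plan=[
    {"rx":0,"ry":0,"rz":0.05,"x":-27,"y":16,"z":0,"claw":60},
    {"rx":0,"ry":0,"rz":0.1,"x":-54,"y":33,"z":0,"claw":60},
    {"rx":0,"ry":0,"rz":0.15,"x":-81,"y":50,"z":0,"claw":60},
    {"rx":0,"ry":0,"rz":0.2,"x":-108,"y":66,"z":0,"claw":60},
    {"rx":0,"ry":0,"rz":0.242,"x":-130,"y":80,"z":0,"claw":60},
    {"rx":0,"ry":0,"rz":0.242,"x":-136,"y":83,"z":0,"claw":60},
    {"rx":0,"ry":0,"rz":0.242,"x":-136,"y":83,"z":0,"claw":60},
    {"rx":0,"ry":0,"rz":0.242,"x":-136,"y":83,"z":0,"claw":60},
    {"rx":0,"ry":0,"rz":0.242,"x":-136,"y":83,"z":0,"claw":60},
    {"rx":0,"ry":0,"rz":0.242,"x":-136,"y":83,"z":0,"claw":60},
  ],
)

```text
time_s: 3.3
tcp_pos: [558.0, 6.2, 200.0]
ee_rot: [0.765, 0.644, 0.0, -0.0]
contact_force: [0.6, 0.9, -0.7]
gripper_width: 60.1
finger_force: 0.0
```

```bash
cat >> h.py <<'E'
def wrist():
    s=telemetry.sense(); p=imaging.snapshot("wrist"); T=np.eye(4); T[:3,:3]=R.from_quat(s["ee_rot"]).as_matrix(); T[:3,3]=s["tcp_pos"]
    p["extrinsics"]=np.linalg.inv(T@np.array(p["T_tool_cam"])); return p
def proj(p,q):
    f,cx,cy=K(p); c=np.array(p["extrinsics"])@np.r_[q,1]; return np.array([cx+f*c[0]/-c[2],cy-f*c[1]/-c[2]])
E
python3 - <<'E'
from h import *
np.set_printoptions(precision=2,suppress=True)
s=telemetry.sense(); print(s["tcp_pos"],s["qpos"],s["contact_force"],s["time_s"])
p=wrist(); im=p["image"].copy(); np.savez("w1.npz",image=p["image"],range_z=p["range_z"],E=p["extrinsics"])
for x,y,z in[(-100,-125,14),(75,-125,14),(75,95,14),(-100,95,14),(55,75,24),(55,-95,24),(-3,75,24),(-75,-80,26),(-75,60,26),(-93,-80,26),(-93,60,26)]:
    cv2.circle(im,tuple(int(round(a)) for a in proj(p,np.r_[j2w(x,y),z])),3,(255,0,0),1)
for t,z in(("corner",14),("jaw_face",20),("jig",2),("phone",14)):
    for r in imaging.landmark_of(p,t)[:1]: print(t,r["p"],np.array(r["at"]),w2j(world(p,r["at"],z)))
for r in imaging.outline_of(p,"phone")[:2]:
    cs=max(cv2.findContours(r["mask"].astype(np.uint8),0,1)[0],key=cv2.contourArea)[:,0]
    print(r["p"],rect([w2j(world(p,q,22)) for q in cs]))
cv2.imwrite("pics/w1.png",cv2.resize(im,(800,600))[:,:,::-1])
E
```

```text
[557.98   6.21 200.02] [-0.13  0.28 -0.02  1.27  0.    1.61] [ 0.55  0.86 -0.66] 3.3
corner 0.6 [356.5  49.6] [56.56 75.19]
jaw_face 0.87 [225.7 139.5] [-62.23  -4.54]
jig 0.61 [286.2 163.2] [ -4.69 -28.87]
0.93 (array([ -3.46, -26.22]), (138.2542266845703, 67.41462707519531), 84.59333038330078, array([[-43.54, -91.87],
       [ 23.58, -98.22],
       [ 36.61,  39.42],
       [-30.51,  45.77]], dtype=float32))
0.86 (array([ 181.79, -298.09]), (58.73148727416992, 51.53685760498047), 0.4063293933868408, array([[ 152.24, -272.53],
       [ 152.61, -324.07],
       [ 211.34, -323.65],
       [ 210.97, -272.12]], dtype=float32))
```

View pics/w1.png

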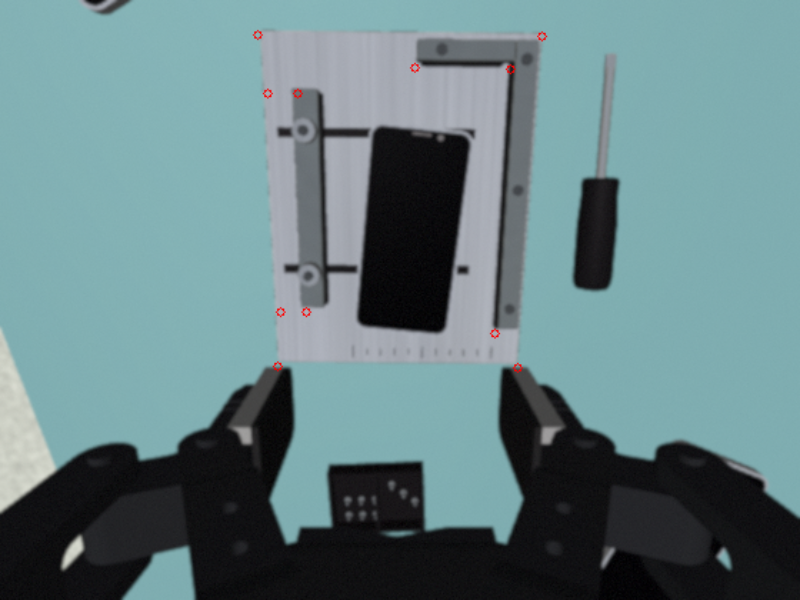

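The wrist view shows the jig's far bed corners at about (262,30) and (540,37) and the phone at (413,230). The sliding jaw's face is at about x=325, so it is a bit off fully open. My overlay is roughly 3 mm off along jig y, so I'll refine the jig pose from this picture and measure the finger tips.

Run:
```python
from h import *
np.set_printoptions(precision=1,suppress=True)
p=wrist(); im=p["image"]; hsv=cv2.cvtColor(im,cv2.COLOR_RGB2HSV)
print("mat",hsv[60,120],"bed",hsv[40,220])
notmat=((hsv[...,1]<60)|(hsv[...,2]<60)).astype(np.uint8); notmat[257:]=0
n,l,st,_=cv2.connectedComponentsWithStats(notmat); k=l[150,215]; k=k if k else l[40,240]
m=(l==k).astype(np.uint8); m=cv2.morphologyEx(m,cv2.MORPH_OPEN,np.ones((5,5))); print(st[k])
cs=max(cv2.findContours(m,0,1)[0],key=cv2.contourArea)[:,0]
P=np.array([world(p,q,14)[:2] for q in cs]); 
c,s,a,b=rect(P); print(c,s,a,b)
# fingertips in tool frame
f,cx,cy=K(p); T=np.array(p["T_tool_cam"]); r=p["range_z"]; v,u=np.mgrid[:420,:560]
c=np.stack([(u-cx)/f*r,-(v-cy)/f*r,-r],-1)@T[:3,:3].T+T[:3,3]
for v0 in range(248,330,8):
    sel=(v>=v0)&(v<v0+4)&(r>0)&(c[...,2]>-80)&(c[...,2]<40)&(u<280)
    if sel.sum()>3: q=c[sel]; print(v0,sel.sum(),q.min(0),q.max(0))
```

```text
mat [ 93  71 183] bed [109  20 178]
[  180    19   199   236 43086]
[565.5  40.5] (220.42791748046875, 175.47055053710938) 79.72484588623047 [[459.5 -52.3]
 [632.2 -83.6]
 [671.5 133.3]
 [498.8 164.6]]
256 59 [ 10.1 -36.7 -33.7] [ 13.2 -29.9 -26.4]
264 100 [  6.7 -37.  -40.6] [ 13.5 -30.  -26.8]
272 168 [  3.  -43.9 -47.9] [ 13.3 -29.9 -26.4]
280 191 [ -0.1 -43.7 -54. ] [ 13.3 -29.9 -26.2]
288 219 [ -4.1 -44.1 -59.8] [ 13.6 -29.9 -25.4]
296 242 [ -8.2 -44.1 -66.2] [ 14.4 -29.8 -26.2]
304 305 [ -9.2 -44.3 -73.3] [ 16.  -29.9 -30. ]
312 450 [ -9.2 -61.2 -77.7] [ 15.8 -29.8 -36. ]
320 594 [ -9.4 -62.7 -80. ] [ 15.5 -28.  -41.1]
328 222 [ -9.3 -56.9 -80. ] [ 13.3 -29.7 -46.4]
```

```bash
echo '{"o":[580.5,53.0],"yaw":-10.28}'>jig.json
python3 - <<'E'
from h import *
np.set_printoptions(precision=1,suppress=True)
p=wrist(); w=cloud(p); 
for n,(a,b,c,d) in dict(bed=(30,50,200,270),phone=(110,200,265,300),jaw=(110,170,212,220),mat=(100,200,60,150)).items(): print(n,np.nanmedian(w[a:b,c:d,2]))
for q in((225.4,65),(229,212)): print("jawfront",w2j(world(p,q,26)))
r=imaging.outline_of(p,"phone")[0]; cs=max(cv2.findContours(r["mask"].astype(np.uint8),0,1)[0],key=cv2.contourArea)[:,0]
print(r["p"],rect([w2j(world(p,q,22)) for q in cs]))
o,ex,ey=jig(); print(delta(np.r_[j2w(-92.5,-28),110],down(ey)))
E
```

```text
bed 13.025364565736936
phone 21.34485933356754
jaw 25.0045017047712
mat 0.9842440464881292
jawfront [-59.4  56.2]
jawfront [-60.  -77.2]
0.92 (array([ 182.6, -302.3]), (57.61909484863281, 50.17196273803711), 0.42039352655410767, array([[ 153.6, -277.4],
       [ 154. , -327.6],
       [ 211.6, -327.2],
       [ 211.3, -277. ]], dtype=float32))
(array([ 23.6, -79.3,  89.8]), array([ 0., -0.,  0.]))
```

>>> send_rows(
  plan=[
    {"rx":0,"ry":0,"rz":0,"x":5,"y":-16,"z":18,"claw":75},
    {"rx":0,"ry":0,"rz":0,"x":10,"y":-32,"z":36,"claw":75},
    {"rx":0,"ry":0,"rz":0,"x":15,"y":-48,"z":54,"claw":75},
    {"rx":0,"ry":0,"rz":0,"x":20,"y":-64,"z":72,"claw":75},
    {"rx":0,"ry":0,"rz":0,"x":24,"y":-79,"z":90,"claw":75},
    {"rx":0,"ry":0,"rz":0,"x":24,"y":-79,"z":90,"claw":75},
    {"rx":0,"ry":0,"rz":0,"x":24,"y":-79,"z":90,"claw":75},
    {"rx":0,"ry":0,"rz":0,"x":24,"y":-79,"z":90,"claw":75},
    {"rx":0,"ry":0,"rz":0,"x":24,"y":-79,"z":90,"claw":75},
    {"rx":0,"ry":0,"rz":0,"x":24,"y":-79,"z":90,"claw":75},
  ],
)

```text
time_s: 4.75
tcp_pos: [486.0, 42.0, 110.5]
ee_rot: [0.765, 0.644, 0.001, 0.001]
contact_force: [-0.0, -0.1, -0.0]
gripper_width: 74.7
finger_force: 0.0
```

```bash
cat >> h.py <<'E'
def tips(p,side):
    f,cx,cy=K(p); T=np.array(p["T_tool_cam"]); r=p["range_z"]; v,u=np.mgrid[:420,:560]
    c=np.stack([(u-cx)/f*r,-(v-cy)/f*r,-r],-1)@T[:3,:3].T+T[:3,3]
    s=(r>0)&(abs(c[...,0])<18)&(c[...,2]>-45)&(c[...,2]<3)&(c[...,1]*side>-2)&(abs(c[...,1])<70)
    q=c[s]; zt=np.percentile(q[:,2],98); b=q[q[:,2]>zt-8]; return zt,b.min(0),b.max(0)
E
python3 - <<'E'
from h import *
np.set_printoptions(precision=1,suppress=True)
s=telemetry.sense(); print(w2j(s["tcp_pos"]),s["gripper_width"],s["time_s"])
p=wrist(); print(tips(p,1),tips(p,-1))
cv2.imwrite("pics/w2.png",p["image"][:,:,::-1])
E
```

```text
[-91.1 -27.7] 74.69273686480042 4.75
(np.float64(-30.36566169207459), array([ -9.3,  36.9, -38.4]), array([ 13.3,  49.9, -28.8])) (np.float64(-30.520408943825355), array([ -9.7, -50. , -38.5]), array([ 13.3, -37.3, -28.9]))
```

View pics/w2.png

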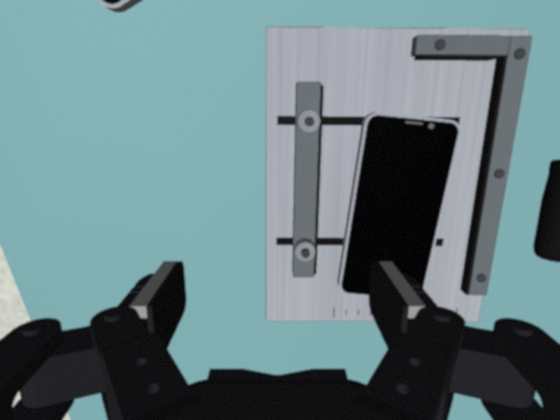

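The open finger straddles the jaw as planned: the +y finger tip at about (385,265) lines up with the gap between jaw and phone. I'll descend partway.

>>> send_rows(
  plan=[
    {"rx":0,"ry":0,"rz":0,"x":0,"y":-2,"z":17,"claw":75},
    {"rx":0,"ry":0,"rz":0,"x":0,"y":-2,"z":34,"claw":75},
    {"rx":0,"ry":0,"rz":0,"x":0,"y":-2,"z":51,"claw":75},
    {"rx":0,"ry":0,"rz":0,"x":0,"y":-2,"z":66,"claw":75},
    {"rx":0,"ry":0,"rz":0,"x":0,"y":-2,"z":78,"claw":75},
    {"rx":0,"ry":0,"rz":0,"x":0,"y":-2,"z":86,"claw":75},
    {"rx":0,"ry":0,"rz":0,"x":0,"y":-2,"z":88,"claw":75},
    {"rx":0,"ry":0,"rz":0,"x":0,"y":-2,"z":88,"claw":75},
    {"rx":0,"ry":0,"rz":0,"x":0,"y":-2,"z":88,"claw":75},
    {"rx":0,"ry":0,"rz":0,"x":0,"y":-2,"z":88,"claw":75},
  ],
)

```text
time_s: 5.8
tcp_pos: [483.5, 42.7, 22.4]
ee_rot: [0.765, 0.644, 0.001, 0.0]
contact_force: [-0.0, -0.2, -0.5]
gripper_width: 74.9
finger_force: 0.0
```

Run:
```python
from h import *
np.set_printoptions(precision=1,suppress=True)
s=telemetry.sense(); print(s["tcp_pos"],w2j(s["tcp_pos"]),s["contact_force"],s["gripper_width"],s["time_s"])
p=wrist(); print(tips(p,1),tips(p,-1))
cv2.imwrite("pics/w3.png",p["image"][:,:,::-1])
w=cloud(p); g=w2j(w); zz=w[...,2]
# heights of everything near the gap, jig y -39..-17
for x in range(-66,-20,3):
    m=(abs(g[...,0]-x)<1.5)&(abs(g[...,1]+28)<11); print(x,m.sum(),np.nanpercentile(zz[m],[5,50,95]) if m.sum()else"")
```

```text
[483.5  42.7  22.4] [-93.6 -27.5] [-0.  -0.2 -0.5] 74.85329110954162 5.8
(np.float64(2.1176982967715405), array([-18. ,  14.2,  -4.6]), array([18., 70.,  3.])) (np.float64(-30.548026942968036), array([ -9.3, -50.1, -38.5]), array([ 13.5, -37.3, -29.3]))
-66 263 [24.1 25.1 26.1]
-63 222 [21.8 23.3 25.6]
-60 119 [ 12.5  14.2 122. ]
-57 1936 [ 13.   72.2 119.8]
-54 406 [ 12.4  13.8 116.8]
-51 275 [ 12.3  13.2 110.9]
-48 404 [ 12.3  13.9 107.4]
-45 1173 [ 12.8 103.9 105.8]
-42 1058 [ 12.8 105.3 106.8]
-39 1344 [ 12.9 106.3 124. ]
-36 1896 [ 20.4 108.1 124.1]
-33 876 [ 20.9 108.9 111.7]
-30 592 [ 20.7 109.  112.2]
-27 418 [ 20.7  22.1 111.2]
-24 279 [ 20.5  21.5 106.8]
-21 259 [20.5 21.5 22.4]
```

View pics/w3.png

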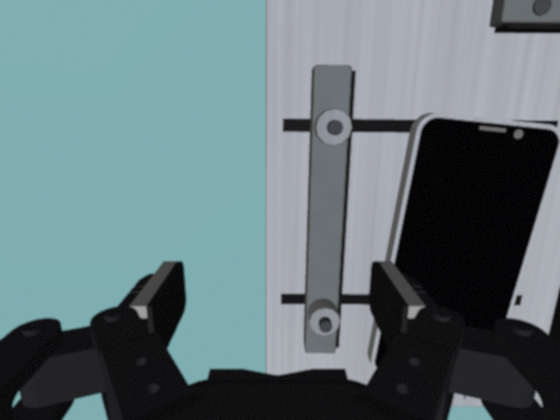

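>>> send_rows(
  plan=[
    {"rx":0,"ry":0,"rz":0,"x":0,"y":0,"z":4,"claw":75},
    {"rx":0,"ry":0,"rz":0,"x":0,"y":0,"z":8,"claw":75},
    {"rx":0,"ry":0,"rz":0,"x":0,"y":0,"z":12,"claw":75},
    {"rx":0,"ry":0,"rz":0,"x":0,"y":0,"z":15,"claw":75},
    {"rx":0,"ry":0,"rz":0,"x":0,"y":0,"z":18,"claw":75},
    {"rx":0,"ry":0,"rz":0,"x":0,"y":0,"z":20,"claw":75},
    {"rx":0,"ry":0,"rz":0,"x":0,"y":0,"z":21,"claw":75},
    {"rx":0,"ry":0,"rz":0,"x":0,"y":0,"z":21,"claw":75},
    {"rx":0,"ry":0,"rz":0,"x":0,"y":0,"z":21,"claw":75},
    {"rx":0,"ry":0,"rz":0,"x":0,"y":0,"z":21,"claw":75},
  ],
)

```text
time_s: 6.85
tcp_pos: [483.0, 42.7, 0.9]
ee_rot: [0.765, 0.644, 0.0, 0.0]
contact_force: [0.3, -0.1, 0.4]
gripper_width: 74.8
finger_force: 0.0
```

Run:
```python
from h import *
s=telemetry.sense(); print(s["tcp_pos"],w2j(s["tcp_pos"]))
p=imaging.snapshot("scene"); cv2.imwrite("pics/s1.png",cv2.resize(p["image"][140:310,200:420],None,fx=3.5,fy=3.5,interpolation=cv2.INTER_CUBIC)[:,:,::-1])
```

```text
[482.99121136  42.67016582   0.94105957] [-94.10006882 -27.56531125]
```

View pics/s1.png

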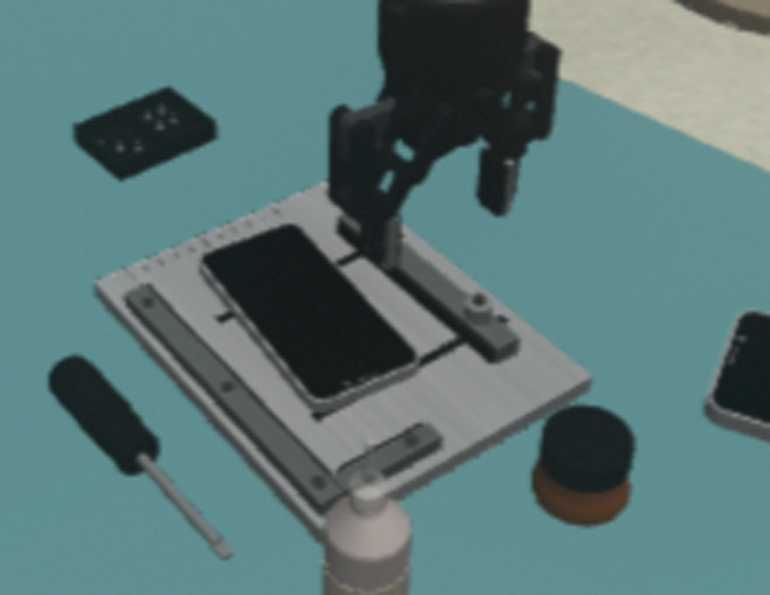

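The finger is over the gap at about (380,245), and the TCP is already at z=1 with no contact, so the tips really do end about 29 mm behind it. I'll lower gently.

>>> send_rows(
  plan=[
    {"rx":0,"ry":0,"rz":0,"x":0,"y":0.5,"z":2,"claw":75},
    {"rx":0,"ry":0,"rz":0,"x":0,"y":0.5,"z":4,"claw":75},
    {"rx":0,"ry":0,"rz":0,"x":0,"y":0.5,"z":6,"claw":75},
    {"rx":0,"ry":0,"rz":0,"x":0,"y":0.5,"z":7,"claw":75},
    {"rx":0,"ry":0,"rz":0,"x":0,"y":0.5,"z":8,"claw":75},
    {"rx":0,"ry":0,"rz":0,"x":0,"y":0.5,"z":9,"claw":75},
    {"rx":0,"ry":0,"rz":0,"x":0,"y":0.5,"z":10,"claw":75},
    {"rx":0,"ry":0,"rz":0,"x":0,"y":0.5,"z":11,"claw":75},
    {"rx":0,"ry":0,"rz":0,"x":0,"y":0.5,"z":11.5,"claw":75},
    {"rx":0,"ry":0,"rz":0,"x":0,"y":0.5,"z":11.5,"claw":75},
  ],
)

```text
time_s: 7.9
tcp_pos: [483.3, 42.6, -10.8]
ee_rot: [0.765, 0.644, 0.0, -0.0]
contact_force: [-0.5, -0.2, -0.2]
gripper_width: 74.9
finger_force: 0.0
```

>>> send_rows(
  plan=[
    {"rx":0,"ry":0,"rz":0,"x":0,"y":0,"z":1,"claw":75},
    {"rx":0,"ry":0,"rz":0,"x":0,"y":3,"z":1.5,"claw":75},
    {"rx":0,"ry":0,"rz":0,"x":0,"y":6,"z":1.5,"claw":75},
    {"rx":0,"ry":0,"rz":0,"x":0,"y":9,"z":1.5,"claw":75},
    {"rx":0,"ry":0,"rz":0,"x":0,"y":12,"z":1.5,"claw":75},
    {"rx":0,"ry":0,"rz":0,"x":0,"y":15,"z":1.5,"claw":75},
    {"rx":0,"ry":0,"rz":0,"x":0,"y":18,"z":1.5,"claw":75},
    {"rx":0,"ry":0,"rz":0,"x":0,"y":21,"z":1.5,"claw":75},
    {"rx":0,"ry":0,"rz":0,"x":0,"y":24,"z":1.5,"claw":75},
    {"rx":0,"ry":0,"rz":0,"x":0,"y":26,"z":1.5,"claw":75},
  ],
)

```text
time_s: 8.9
tcp_pos: [509.4, 38.1, -12.2]
ee_rot: [0.765, 0.644, 0.0, 0.0]
contact_force: [-1.6, 0.5, -0.8]
gripper_width: 75.1
finger_force: 0.6
```

```bash
cat >> h.py <<'E'
def phone(p,z=22):
    """phone rectangle in the jig frame from the outline nearest the bed"""
    for r in imaging.outline_of(p,"phone"):
        cs=max(cv2.findContours(r["mask"].astype(np.uint8),0,1)[0],key=cv2.contourArea)[:,0]
        q=rect([w2j(world(p,c,z)) for c in cs])
        if abs(q[0]).max()<90: print("phone",round(r["p"],2),q[0],q[1],q[2]); print(q[3])
E
python3 - <<'E'
from h import *
np.set_printoptions(precision=1,suppress=True)
s=telemetry.sense(); print(w2j(s["tcp_pos"]),s["contact_force"],s["time_s"])
p=imaging.snapshot("top"); phone(p)
E
```

```text
[-67.3 -27.4] [-1.6  0.5 -0.8] 8.9
phone 0.55 [ 10.3 -32.2] (138.1903076171875, 64.86951446533203) 85.98876953125
[[ -26.9  -98.8]
 [  37.8 -103.4]
 [  47.5   34.5]
 [ -17.2   39. ]]
```

>>> send_rows(
  plan=[
    {"rx":0,"ry":0,"rz":0,"x":0,"y":2,"z":0,"claw":75},
    {"rx":0,"ry":0,"rz":0,"x":0,"y":4,"z":0,"claw":75},
    {"rx":0,"ry":0,"rz":0,"x":0,"y":5,"z":0,"claw":75},
    {"rx":0,"ry":0,"rz":0,"x":0,"y":6,"z":0,"claw":75},
    {"rx":0,"ry":0,"rz":0,"x":0,"y":7,"z":0,"claw":75},
    {"rx":0,"ry":0,"rz":0,"x":0,"y":7.5,"z":0,"claw":75},
    {"rx":0,"ry":0,"rz":0,"x":0,"y":8,"z":0,"claw":75},
    {"rx":0,"ry":0,"rz":0,"x":0,"y":8.5,"z":0,"claw":75},
    {"rx":0,"ry":0,"rz":0,"x":0,"y":9,"z":0,"claw":75},
    {"rx":0,"ry":0,"rz":0,"x":0,"y":9,"z":0,"claw":75},
  ],
)

```text
time_s: 10.0
tcp_pos: [517.5, 36.7, -12.3]
ee_rot: [0.765, 0.644, -0.0, -0.0]
contact_force: [-2.1, 0.7, 0.8]
gripper_width: 75.0
finger_force: 1.3
```

Run:
```python
from h import *
np.set_printoptions(precision=1,suppress=True)
s=telemetry.sense(); print(w2j(s["tcp_pos"]),s["contact_force"],s["finger_force"],s["time_s"])
p=imaging.snapshot("top"); phone(p)
```

```text
[-59.1 -27.3] [-2.1  0.7  0.8] 1.3294590952136787 10.0
phone 0.74 [ 20.1 -31.2] (138.5242919921875, 65.7430419921875) 84.90827178955078
[[ -18.7  -97.3]
 [  46.7 -103.1]
 [  59.    34.8]
 [  -6.4   40.7]]
```

>>> send_rows(
  plan=[
    {"rx":0,"ry":0,"rz":0,"x":0,"y":0.5,"z":0,"claw":75},
    {"rx":0,"ry":0,"rz":0,"x":0,"y":1,"z":0,"claw":75},
    {"rx":0,"ry":0,"rz":0,"x":0,"y":1.5,"z":0,"claw":75},
    {"rx":0,"ry":0,"rz":0,"x":0,"y":2,"z":0,"claw":75},
    {"rx":0,"ry":0,"rz":0,"x":0,"y":2.5,"z":0,"claw":75},
    {"rx":0,"ry":0,"rz":0,"x":0,"y":3,"z":0,"claw":75},
    {"rx":0,"ry":0,"rz":0,"x":0,"y":3.5,"z":0,"claw":75},
    {"rx":0,"ry":0,"rz":0,"x":0,"y":4,"z":0,"claw":75},
    {"rx":0,"ry":0,"rz":0,"x":0,"y":4,"z":0,"claw":75},
    {"rx":0,"ry":0,"rz":0,"x":0,"y":4,"z":0,"claw":75},
  ],
)

```text
time_s: 11.1
tcp_pos: [519.1, 35.7, -12.7]
ee_rot: [0.765, 0.644, -0.002, -0.001]
contact_force: [-8.9, -0.5, 4.7]
gripper_width: 74.9
finger_force: 4.1
```

Run:
```python
from h import *
np.set_printoptions(precision=1,suppress=True)
s=telemetry.sense(); print(w2j(s["tcp_pos"]),s["contact_force"],s["finger_force"],s["time_s"])
p=imaging.snapshot("top"); phone(p)
```

```text
[-57.4 -27.9] [-8.9 -0.5  4.7] 4.080267603676475 11.1
phone 0.62 [ 22.2 -31.5] (139.2466583251953, 64.22154235839844) 85.8566665649414
[[ -14.9  -98.6]
 [  49.2 -103.3]
 [  59.2   35.6]
 [  -4.8   40.2]]
```

Run:
```python
from h import *
p=wrist(); a=p["image"]; q=imaging.snapshot("scene")["image"][150:300,220:400]
a=cv2.resize(a,(480,360)); q=cv2.resize(q,(320,267),interpolation=cv2.INTER_CUBIC)
o=np.zeros((360,800,3),np.uint8); o[:,:480]=a; o[:267,480:]=q
cv2.imwrite("pics/c1.png",o[:,:,::-1])
np.set_printoptions(precision=1,suppress=True)
w=cloud(p); g=w2j(w)
for x,y in((-5,20),(20,20),(45,20),(20,0),(45,0),(0,0),(20,-20),(45,-20)):
    m=(abs(g[...,0]-x)<4)&(abs(g[...,1]-y)<4)&(w[...,2]<40); print(x,y,m.sum(),np.nanmedian(w[m,2]) if m.any() else"")
```

```text
-5 20 477 21.503065274560726
20 20 481 21.44880284039101
45 20 167 21.352386088545188
20 0 436 21.403436027442666
45 0 370 21.416649248242663
0 0 431 21.487421664441513
20 -20 388 21.41855898500897
45 -20 385 21.47701895483391
```

View pics/c1.png

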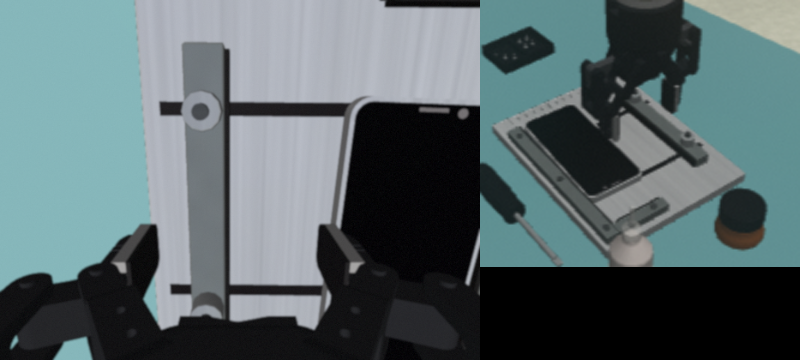

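The phone is still skewed about 4°, with its +y end touching the rail. I'll back off and push nearer its -y end.

>>> send_rows(
  plan=[
    {"rx":0,"ry":0,"rz":0,"x":0,"y":-3,"z":0,"claw":75},
    {"rx":0,"ry":0,"rz":0,"x":0,"y":-7,"z":0,"claw":75},
    {"rx":0,"ry":0,"rz":0,"x":-4,"y":-10,"z":0,"claw":75},
    {"rx":0,"ry":0,"rz":0,"x":-12,"y":-10,"z":0,"claw":75},
    {"rx":0,"ry":0,"rz":0,"x":-22,"y":-10,"z":0,"claw":75},
    {"rx":0,"ry":0,"rz":0,"x":-32,"y":-10,"z":0,"claw":75},
    {"rx":0,"ry":0,"rz":0,"x":-40,"y":-10,"z":0,"claw":75},
    {"rx":0,"ry":0,"rz":0,"x":-42,"y":-10,"z":0,"claw":75},
    {"rx":0,"ry":0,"rz":0,"x":-42,"y":-10,"z":0,"claw":75},
    {"rx":0,"ry":0,"rz":0,"x":-42,"y":-10,"z":0,"claw":75},
  ],
)

```text
time_s: 12.3
tcp_pos: [504.8, -3.7, -12.2]
ee_rot: [0.765, 0.644, 0.0, -0.0]
contact_force: [-0.7, -0.4, -0.2]
gripper_width: 75.3
finger_force: 0.0
```

Run:
```python
from h import *
np.set_printoptions(precision=1,suppress=True)
s=telemetry.sense(); print(s["tcp_pos"],w2j(s["tcp_pos"]),s["contact_force"],s["finger_force"],s["time_s"])
p=imaging.snapshot("top"); phone(p)
p=wrist(); phone(p)
```

```text
[504.8  -3.7 -12.2] [-64.4 -69.3] [-0.7 -0.4 -0.2] 0.0 12.3
phone 0.81 [ 20.5 -32.1] (141.48980712890625, 66.87190246582031) 89.12130737304688
[[ -14.  -102.3]
 [  52.8 -103.4]
 [  55.    38.1]
 [ -11.8   39.1]]
phone 0.88 [  7.5 -30.5] (60.96281814575195, 135.12017822265625) 12.129030227661133
[[ -36.5   29.2]
 [  -8.2 -102.9]
 [  51.5  -90.1]
 [  23.1   42. ]]
```

>>> send_rows(
  plan=[
    {"rx":0,"ry":0,"rz":0,"x":0,"y":3,"z":0,"claw":75},
    {"rx":0,"ry":0,"rz":0,"x":0,"y":5,"z":0,"claw":75},
    {"rx":0,"ry":0,"rz":0,"x":0,"y":6,"z":0,"claw":75},
    {"rx":0,"ry":0,"rz":0,"x":0,"y":7,"z":0,"claw":75},
    {"rx":0,"ry":0,"rz":0,"x":0,"y":7.5,"z":0,"claw":75},
    {"rx":0,"ry":0,"rz":0,"x":0,"y":7.5,"z":0,"claw":75},
    {"rx":0,"ry":0,"rz":0,"x":0,"y":3,"z":0,"claw":75},
    {"rx":0,"ry":0,"rz":0,"x":0,"y":-2,"z":0,"claw":75},
    {"rx":0,"ry":0,"rz":0,"x":0,"y":-2,"z":-25,"claw":75},
    {"rx":0,"ry":0,"rz":0,"x":0,"y":-2,"z":-60,"claw":75},
  ],
)

```text
time_s: 13.5
tcp_pos: [500.1, -2.9, 46.6]
ee_rot: [0.765, 0.644, -0.001, -0.002]
contact_force: [0.3, 0.9, 0.0]
gripper_width: 74.8
finger_force: 0.0
```

Run:
```python
from h import *
np.set_printoptions(precision=1,suppress=True)
s=telemetry.sense(); print(s["tcp_pos"],w2j(s["tcp_pos"]),s["contact_force"],s["finger_force"],s["time_s"])
p=imaging.snapshot("top"); phone(p)
o,ex,ey=jig()
for r in imaging.outline_of(p,"tray")[:1]:
    cs=max(cv2.findContours(r["mask"].astype(np.uint8),0,1)[0],key=cv2.contourArea)[:,0]
    q=rect([w2j(world(p,c,14)) for c in cs]); print("tray",q)
print(delta(np.r_[j2w(23,-140),60],down(ey)))
```

```text
[500.1  -2.9  46.6] [-69.1 -69.3] [0.3 0.9 0. ] 0.0 13.5
phone 0.76 [ 19.8 -30.6] (139.1381378173828, 69.90211486816406) 89.59236145019531
[[ -15.7  -99.9]
 [  54.2 -100.4]
 [  55.2   38.7]
 [ -14.7   39.2]]
tray (array([ -28.1, -244.3]), (75.2652587890625, 58.981868743896484), 2.862659215927124, array([[ -67.1, -216.7],
       [ -64.2, -275.6],
       [  11. , -271.9],
       [   8. , -213. ]], dtype=float32))
(array([-71.4,  86.9,  -9.4]), array([ 0., -0.,  0.]))
```

>>> send_rows(
  plan=[
    {"rx":0,"ry":0,"rz":0,"x":-10,"y":10,"z":-6,"claw":0},
    {"rx":0,"ry":0,"rz":0,"x":-20,"y":25,"z":-10,"claw":0},
    {"rx":0,"ry":0,"rz":0,"x":-32,"y":42,"z":-10,"claw":0},
    {"rx":0,"ry":0,"rz":0,"x":-44,"y":58,"z":-10,"claw":0},
    {"rx":0,"ry":0,"rz":0,"x":-55,"y":75,"z":-10,"claw":0},
    {"rx":0,"ry":0,"rz":0,"x":-62,"y":90,"z":-10,"claw":0},
    {"rx":0,"ry":0,"rz":0,"x":-62,"y":92,"z":-10,"claw":0},
    {"rx":0,"ry":0,"rz":0,"x":-62,"y":92,"z":-10,"claw":0},
    {"rx":0,"ry":0,"rz":0,"x":-62,"y":92,"z":-10,"claw":0},
    {"rx":0,"ry":0,"rz":0,"x":-62,"y":92,"z":-10,"claw":0},
  ],
)

```text
time_s: 14.65
tcp_pos: [581.9, -79.6, 57.5]
ee_rot: [0.765, 0.644, -0.0, -0.001]
contact_force: [1.0, -0.4, -0.1]
gripper_width: 0.1
finger_force: 0.0
```

Run:
```python
from h import *
np.set_printoptions(precision=1,suppress=True)
s=telemetry.sense(); print(s["tcp_pos"],w2j(s["tcp_pos"]),s["gripper_width"],s["time_s"])
p=wrist(); print(tips(p,1),tips(p,-1)); phone(p)
```

```text
[581.9 -79.6  57.5] [  25.  -130.2] 0.07748826916118895 14.65
(np.float64(-25.727555701736804), array([  8. ,  -2. , -33.7]), array([ 13.6,  13.3, -24.8])) (np.float64(-26.034737226094258), array([  8. , -13.8, -34. ]), array([ 13.6,   2. , -24.5]))
phone 0.83 [ 20.4 -52.8] (89.04193115234375, 67.24417114257812) 89.39285278320312
[[-13.7 -97. ]
 [ 53.5 -97.7]
 [ 54.5  -8.7]
 [-12.7  -8. ]]
```

>>> send_rows(
  plan=[
    {"rx":0,"ry":0,"rz":0,"x":0,"y":0,"z":12,"claw":0},
    {"rx":0,"ry":0,"rz":0,"x":0,"y":0,"z":24,"claw":0},
    {"rx":0,"ry":0,"rz":0,"x":0,"y":0,"z":36,"claw":0},
    {"rx":0,"ry":0,"rz":0,"x":0,"y":0,"z":46,"claw":0},
    {"rx":0,"ry":0,"rz":0,"x":0,"y":0,"z":53,"claw":0},
    {"rx":0,"ry":0,"rz":0,"x":0,"y":0,"z":57,"claw":0},
    {"rx":0,"ry":0,"rz":0,"x":0,"y":0,"z":59,"claw":0},
    {"rx":0,"ry":0,"rz":0,"x":0,"y":0,"z":59,"claw":0},
    {"rx":0,"ry":0,"rz":0,"x":0,"y":0,"z":59,"claw":0},
    {"rx":0,"ry":0,"rz":0,"x":0,"y":0,"z":59,"claw":0},
  ],
)

```text
time_s: 15.75
tcp_pos: [583.2, -80.3, -0.7]
ee_rot: [0.765, 0.644, 0.0, 0.0]
contact_force: [-0.7, -0.5, 1.0]
gripper_width: 0.2
finger_force: 0.0
```

Run:
```python
from h import *
np.set_printoptions(precision=1,suppress=True)
s=telemetry.sense(); print(s["tcp_pos"],w2j(s["tcp_pos"]),s["contact_force"],s["time_s"])
p=wrist(); im=p["image"]; w=cloud(p); g=w2j(w)
# column profile through the finger, jig y and z by row
for v in range(180,330,8):
    u=277; print(v,g[v,u],w[v,u,2],end=" | ")
cv2.imwrite("pics/w4.png",im[:,:,::-1])
```

```text
[583.2 -80.3  -0.7] [  26.5 -130.7] [-0.7 -0.5  1. ] 15.75
180 [ 25.7 -88.8] 20.9566784668705 | 188 [ 25.8 -92.1] 20.566880594321418 | 196 [ 25.8 -95.2] 21.615203630273527 | 204 [  25.8 -101. ] 11.975509321958782 | 212 [  25.9 -104.2] 13.333573826809129 | 220 [  25.9 -107.7] 13.526578157153779 | 228 [  25.9 -111.9] 11.871233160700257 | 236 [  25.9 -115. ] 13.62502990983927 | 244 [  26.  -118.7] 13.657897071774102 | 252 [  25.9 -117.9] 24.983992341099054 | 260 [  25.9 -117.6] 33.824165911904714 | 268 [  25.9 -118.1] 40.22527979945774 | 276 [  25.9 -117.6] 47.8745764912659 | 284 [  25.9 -117.6] 53.97219126620408 | 292 [  25.9 -118. ] 58.67149300565724 | 300 [  25.9 -121.9] 56.705181593455606 | 308 [  26.  -124.1] 57.934446768266454 | 316 [  26.  -127.4] 57.436450342650204 | 324 [  26.  -130.3] 57.50350929409235 |
```

View pics/w4.png

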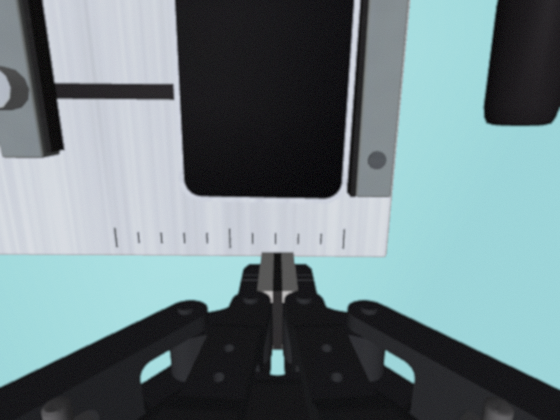

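>>> send_rows(
  plan=[
    {"rx":0,"ry":0,"rz":0,"x":0,"y":-2,"z":2,"claw":0},
    {"rx":0,"ry":0,"rz":0,"x":0,"y":-4,"z":4,"claw":0},
    {"rx":0,"ry":0,"rz":0,"x":0,"y":-4,"z":5.5,"claw":0},
    {"rx":0,"ry":0,"rz":0,"x":5,"y":-4,"z":6.5,"claw":0},
    {"rx":0,"ry":0,"rz":0,"x":10,"y":-4,"z":6.5,"claw":0},
    {"rx":0,"ry":0,"rz":0,"x":14,"y":-4,"z":6.5,"claw":0},
    {"rx":0,"ry":0,"rz":0,"x":17,"y":-4,"z":6.5,"claw":0},
    {"rx":0,"ry":0,"rz":0,"x":20,"y":-4,"z":6.5,"claw":0},
    {"rx":0,"ry":0,"rz":0,"x":23,"y":-4,"z":6.5,"claw":0},
    {"rx":0,"ry":0,"rz":0,"x":26,"y":-4,"z":6.5,"claw":0},
  ],
)

```text
time_s: 16.8
tcp_pos: [583.6, -54.3, -7.4]
ee_rot: [0.765, 0.644, -0.0, 0.001]
contact_force: [-1.1, -4.3, 3.6]
gripper_width: 0.3
finger_force: 2.8
```

>>> send_rows(
  plan=[
    {"rx":0,"ry":0,"rz":0,"x":3,"y":0,"z":0,"claw":0},
    {"rx":0,"ry":0,"rz":0,"x":6,"y":0,"z":0,"claw":0},
    {"rx":0,"ry":0,"rz":0,"x":9,"y":0,"z":0,"claw":0},
    {"rx":0,"ry":0,"rz":0,"x":12,"y":0,"z":0,"claw":0},
    {"rx":0,"ry":0,"rz":0,"x":15,"y":0,"z":0,"claw":0},
    {"rx":0,"ry":0,"rz":0,"x":18,"y":0,"z":0,"claw":0},
    {"rx":0,"ry":0,"rz":0,"x":20,"y":0,"z":0,"claw":0},
    {"rx":0,"ry":0,"rz":0,"x":22,"y":0,"z":0,"claw":0},
    {"rx":0,"ry":0,"rz":0,"x":23,"y":0,"z":0,"claw":0},
    {"rx":0,"ry":0,"rz":0,"x":23,"y":0,"z":0,"claw":0},
  ],
)

```text
time_s: 17.8
tcp_pos: [587.5, -31.4, -7.4]
ee_rot: [0.765, 0.644, 0.0, 0.0]
contact_force: [-0.8, -4.3, 5.2]
gripper_width: -0.2
finger_force: 3.1
```

Run:
```python
from h import *
np.set_printoptions(precision=1,suppress=True)
s=telemetry.sense(); print(s["tcp_pos"],w2j(s["tcp_pos"]),s["contact_force"],s["time_s"])
p=imaging.snapshot("top"); phone(p)
```

```text
[587.5 -31.4  -7.4] [ 21.9 -81.8] [-0.8 -4.3  5.2] 17.8
phone 0.77 [18.  31.1] (67.30656433105469, 70.79470825195312) 1.0356308221817017
[[-16.3  65.9]
 [-15.   -4.9]
 [ 52.3  -3.7]
 [ 51.   67.1]]
phone 0.65 [-70.4  26.8] (21.20784568786621, 65.0939712524414) 1.6804221868515015
[[-82.   59.1]
 [-80.1  -6. ]
 [-58.9  -5.4]
 [-60.8  59.7]]
```

>>> send_rows(
  plan=[
    {"rx":0,"ry":0,"rz":0,"x":0.5,"y":0,"z":-1,"claw":0},
    {"rx":0,"ry":0,"rz":0,"x":2,"y":0,"z":-1.5,"claw":0},
    {"rx":0,"ry":0,"rz":0,"x":3,"y":0,"z":-1.5,"claw":0},
    {"rx":0,"ry":0,"rz":0,"x":4,"y":0,"z":-1.5,"claw":0},
    {"rx":0,"ry":0,"rz":0,"x":5,"y":0,"z":-1.5,"claw":0},
    {"rx":0,"ry":0,"rz":0,"x":5.5,"y":0,"z":-1.5,"claw":0},
    {"rx":0,"ry":0,"rz":0,"x":6,"y":0,"z":-1.5,"claw":0},
    {"rx":0,"ry":0,"rz":0,"x":6.5,"y":0,"z":-1.5,"claw":0},
    {"rx":0,"ry":0,"rz":0,"x":7,"y":0,"z":-1.5,"claw":0},
    {"rx":0,"ry":0,"rz":0,"x":7,"y":0,"z":-1.5,"claw":0},
  ],
)

```text
time_s: 18.9
tcp_pos: [588.0, -25.3, -6.3]
ee_rot: [0.765, 0.643, -0.001, 0.0]
contact_force: [-1.8, -4.9, -2.1]
gripper_width: -0.2
finger_force: 2.6
```

>>> send_rows(
  plan=[
    {"rx":0,"ry":0,"rz":0,"x":0.3,"y":0,"z":0,"claw":0},
    {"rx":0,"ry":0,"rz":0,"x":0.6,"y":0,"z":0,"claw":0},
    {"rx":0,"ry":0,"rz":0,"x":0.9,"y":0,"z":0,"claw":0},
    {"rx":0,"ry":0,"rz":0,"x":1.2,"y":0,"z":0,"claw":0},
    {"rx":0,"ry":0,"rz":0,"x":1.5,"y":0,"z":0,"claw":0},
    {"rx":0,"ry":0,"rz":0,"x":1.8,"y":0,"z":0,"claw":0},
    {"rx":0,"ry":0,"rz":0,"x":2,"y":0,"z":0,"claw":0},
    {"rx":0,"ry":0,"rz":0,"x":2,"y":0,"z":0,"claw":0},
    {"rx":0,"ry":0,"rz":0,"x":2,"y":0,"z":0,"claw":0},
    {"rx":0,"ry":0,"rz":0,"x":2,"y":0,"z":0,"claw":0},
  ],
)

```text
time_s: 19.9
tcp_pos: [587.9, -25.2, -6.3]
ee_rot: [0.766, 0.643, -0.002, 0.001]
contact_force: [-3.3, -9.8, 0.7]
gripper_width: 0.2
finger_force: 5.4
```

Run:
```python
from h import *
np.set_printoptions(precision=1,suppress=True)
s=telemetry.sense(); print(s["tcp_pos"],w2j(s["tcp_pos"]),s["contact_force"],s["time_s"])
p=wrist(); phone(p)
w=cloud(p); g=w2j(w)
# seam at end stop: heights along jig y at several x
for x in(10,25,40):
  for y in range(62,86,2):
    m=(abs(g[...,0]-x)<3)&(abs(g[...,1]-y)<1); print(y,np.round(np.nanmedian(w[m,2]),1) if m.any() else "-",end=" ")
  print()
```

```text
[587.9 -25.2  -6.3] [ 21.3 -75.6] [-3.3 -9.8  0.7] 19.9
phone 0.66 [ 19.  -17.1] (67.26882934570312, 91.63733673095703) 0.37082698941230774
[[-14.9  28.5]
 [-14.3 -63.1]
 [ 52.9 -62.7]
 [ 52.3  28.9]]
62 - 64 - 66 - 68 - 70 - 72 - 74 - 76 - 78 - 80 - 82 - 84 - 
62 - 64 - 66 - 68 - 70 - 72 - 74 - 76 - 78 - 80 - 82 - 84 - 
62 - 64 - 66 - 68 - 70 - 72 - 74 - 76 - 78 - 80 - 82 - 84 -
```

The phone is against the stop: force rose to 10 N with no further travel, and its end is at jig y=-63. Now I'll go behind the sliding jaw.

>>> send_rows(
  plan=[
    {"rx":0,"ry":0,"rz":0,"x":-4,"y":0,"z":0,"claw":0},
    {"rx":0,"ry":0,"rz":0,"x":-8,"y":0,"z":0,"claw":0},
    {"rx":0,"ry":0,"rz":0,"x":-8,"y":0,"z":-15,"claw":0},
    {"rx":0,"ry":0,"rz":0,"x":-8,"y":0,"z":-40,"claw":0},
    {"rx":0,"ry":0,"rz":0,"x":-4,"y":-10,"z":-60,"claw":0},
    {"rx":0,"ry":0,"rz":0,"x":6,"y":-35,"z":-65,"claw":0},
    {"rx":0,"ry":0,"rz":0,"x":22,"y":-65,"z":-65,"claw":0},
    {"rx":0,"ry":0,"rz":0,"x":40,"y":-95,"z":-65,"claw":0},
    {"rx":0,"ry":0,"rz":0,"x":56,"y":-120,"z":-65,"claw":0},
    {"rx":0,"ry":0,"rz":0,"x":63,"y":-133,"z":-65,"claw":0},
  ],
)

```text
time_s: 21.0
tcp_pos: [466.5, 64.1, 58.9]
ee_rot: [0.765, 0.644, 0.0, -0.001]
contact_force: [-0.2, -0.0, -1.0]
gripper_width: 0.1
finger_force: 0.0
```

Run:
```python
from h import *
np.set_printoptions(precision=1,suppress=True)
s=telemetry.sense(); print(s["time_s"],w2j(s["tcp_pos"]))
p=imaging.snapshot("top"); phone(p)
o,ex,ey=jig(); print(delta(np.r_[j2w(-107,-12),-6],down(ey)))
```

```text
21.0 [-114.2   -9.4]
phone 0.76 [17.9  3.1] (69.84827423095703, 140.45535278320312) 0.6910499930381775
[[-17.9  72.9]
 [-16.2 -67.6]
 [ 53.7 -66.7]
 [ 52.   73.7]]
(array([-2.3,  6.3, 65. ]), array([-0., -0.,  0.]))
```

>>> send_rows(
  plan=[
    {"rx":0,"ry":0,"rz":0,"x":-2,"y":1,"z":15,"claw":0},
    {"rx":0,"ry":0,"rz":0,"x":-2,"y":1,"z":30,"claw":0},
    {"rx":0,"ry":0,"rz":0,"x":-2,"y":1,"z":44,"claw":0},
    {"rx":0,"ry":0,"rz":0,"x":-2,"y":1,"z":54,"claw":0},
    {"rx":0,"ry":0,"rz":0,"x":-2,"y":1,"z":60,"claw":0},
    {"rx":0,"ry":0,"rz":0,"x":-2,"y":1,"z":63,"claw":0},
    {"rx":0,"ry":0,"rz":0,"x":-2,"y":3,"z":64,"claw":0},
    {"rx":0,"ry":0,"rz":0,"x":-2,"y":7,"z":64,"claw":0},
    {"rx":0,"ry":0,"rz":0,"x":-2,"y":11,"z":64,"claw":0},
    {"rx":0,"ry":0,"rz":0,"x":-2,"y":15,"z":64,"claw":0},
  ],
)

```text
time_s: 22.1
tcp_pos: [483.9, 57.8, -4.7]
ee_rot: [0.765, 0.644, 0.0, 0.0]
contact_force: [0.1, 0.3, -0.4]
gripper_width: 0.2
finger_force: 0.0
```

>>> send_rows(
  plan=[
    {"rx":0,"ry":0,"rz":0,"x":0,"y":4,"z":0,"claw":0},
    {"rx":0,"ry":0,"rz":0,"x":0,"y":8,"z":0,"claw":0},
    {"rx":0,"ry":0,"rz":0,"x":0,"y":12,"z":0,"claw":0},
    {"rx":0,"ry":0,"rz":0,"x":0,"y":16,"z":0,"claw":0},
    {"rx":0,"ry":0,"rz":0,"x":0,"y":20,"z":0,"claw":0},
    {"rx":0,"ry":0,"rz":0,"x":0,"y":24,"z":0,"claw":0},
    {"rx":0,"ry":0,"rz":0,"x":0,"y":28,"z":0,"claw":0},
    {"rx":0,"ry":0,"rz":0,"x":0,"y":31,"z":0,"claw":0},
    {"rx":0,"ry":0,"rz":0,"x":0,"y":34,"z":0,"claw":0},
    {"rx":0,"ry":0,"rz":0,"x":0,"y":36,"z":0,"claw":0},
  ],
)

```text
time_s: 23.1
tcp_pos: [518.7, 51.6, -5.2]
ee_rot: [0.765, 0.644, 0.0, 0.0]
contact_force: [-3.0, -0.6, 5.3]
gripper_width: 0.0
finger_force: 1.9
```

Run:
```python
from h import *
np.set_printoptions(precision=1,suppress=True)
s=telemetry.sense(); print(s["time_s"],s["tcp_pos"],w2j(s["tcp_pos"]),s["contact_force"])
p=wrist(); w=cloud(p); g=w2j(w)
for x in range(-60,0,2):
    m=(abs(g[...,0]-x)<1)&(abs(g[...,1]-20)<8); print(x,np.round(np.nanmedian(w[m,2]),1) if m.any() else "-",end="; ")
```

```text
23.1 [518.7  51.6  -5.2] [-60.5 -12.4] [-3.  -0.6  5.3]
-60 13.1; -58 13.2; -56 13.2; -54 13.2; -52 13.2; -50 13.1; -48 22.8; -46 25.1; -44 25.2; -42 25.2; -40 25.1; -38 25.2; -36 25.2; -34 25.1; -32 23.3; -30 22.6; -28 13.2; -26 13.1; -24 13.1; -22 13.2; -20 13.2; -18 13.1; -16 13.3; -14 20.0; -12 21.3; -10 21.5; -8 21.4; -6 21.5; -4 21.5; -2 21.5;
```

>>> send_rows(
  plan=[
    {"rx":0,"ry":0,"rz":0,"x":0,"y":3,"z":-0.5,"claw":0},
    {"rx":0,"ry":0,"rz":0,"x":0,"y":6,"z":-0.5,"claw":0},
    {"rx":0,"ry":0,"rz":0,"x":0,"y":9,"z":-0.5,"claw":0},
    {"rx":0,"ry":0,"rz":0,"x":0,"y":11,"z":-0.5,"claw":0},
    {"rx":0,"ry":0,"rz":0,"x":0,"y":13,"z":-0.5,"claw":0},
    {"rx":0,"ry":0,"rz":0,"x":0,"y":14,"z":-0.5,"claw":0},
    {"rx":0,"ry":0,"rz":0,"x":0,"y":15,"z":-0.5,"claw":0},
    {"rx":0,"ry":0,"rz":0,"x":0,"y":16,"z":-0.5,"claw":0},
    {"rx":0,"ry":0,"rz":0,"x":0,"y":16.5,"z":-0.5,"claw":0},
    {"rx":0,"ry":0,"rz":0,"x":0,"y":17,"z":-0.5,"claw":0},
  ],
)

```text
time_s: 24.15
tcp_pos: [534.7, 48.9, -4.9]
ee_rot: [0.765, 0.644, -0.0, -0.0]
contact_force: [-3.4, -0.8, -0.3]
gripper_width: -0.2
finger_force: 1.8
```

>>> send_rows(
  plan=[
    {"rx":0,"ry":0,"rz":0,"x":0,"y":0.3,"z":0,"claw":0},
    {"rx":0,"ry":0,"rz":0,"x":0,"y":0.6,"z":0,"claw":0},
    {"rx":0,"ry":0,"rz":0,"x":0,"y":0.9,"z":0,"claw":0},
    {"rx":0,"ry":0,"rz":0,"x":0,"y":1.2,"z":0,"claw":0},
    {"rx":0,"ry":0,"rz":0,"x":0,"y":1.5,"z":0,"claw":0},
    {"rx":0,"ry":0,"rz":0,"x":0,"y":1.8,"z":0,"claw":0},
    {"rx":0,"ry":0,"rz":0,"x":0,"y":2.1,"z":0,"claw":0},
    {"rx":0,"ry":0,"rz":0,"x":0,"y":2.4,"z":0,"claw":0},
    {"rx":0,"ry":0,"rz":0,"x":0,"y":2.5,"z":0,"claw":0},
    {"rx":0,"ry":0,"rz":0,"x":0,"y":2.5,"z":0,"claw":0},
  ],
)

```text
time_s: 25.15
tcp_pos: [537.2, 48.5, -4.7]
ee_rot: [0.765, 0.644, -0.0, -0.0]
contact_force: [-5.2, -0.7, 0.7]
gripper_width: -0.1
finger_force: 2.3
```

>>> send_rows(
  plan=[
    {"rx":0,"ry":0,"rz":0,"x":0,"y":0.3,"z":0,"claw":0},
    {"rx":0,"ry":0,"rz":0,"x":0,"y":0.6,"z":0,"claw":0},
    {"rx":0,"ry":0,"rz":0,"x":0,"y":0.9,"z":0,"claw":0},
    {"rx":0,"ry":0,"rz":0,"x":0,"y":1.2,"z":0,"claw":0},
    {"rx":0,"ry":0,"rz":0,"x":0,"y":1.5,"z":0,"claw":0},
    {"rx":0,"ry":0,"rz":0,"x":0,"y":1.8,"z":0,"claw":0},
    {"rx":0,"ry":0,"rz":0,"x":0,"y":2,"z":0,"claw":0},
    {"rx":0,"ry":0,"rz":0,"x":0,"y":2,"z":0,"claw":0},
    {"rx":0,"ry":0,"rz":0,"x":0,"y":2,"z":0,"claw":0},
    {"rx":0,"ry":0,"rz":0,"x":0,"y":2,"z":0,"claw":0},
  ],
)

```text
time_s: 26.15
tcp_pos: [537.2, 48.5, -4.9]
ee_rot: [0.765, 0.644, -0.001, -0.001]
contact_force: [-9.3, 1.4, 4.1]
gripper_width: -0.1
finger_force: 5.0
```

Run:
```python
from h import *
np.set_printoptions(precision=1,suppress=True)
s=telemetry.sense(); print(s["time_s"],s["tcp_pos"],w2j(s["tcp_pos"]),s["contact_force"])
p=imaging.snapshot("top"); phone(p)
p=wrist(); w=cloud(p); g=w2j(w)
for x in range(-36,0,2):
    m=(abs(g[...,0]-x)<1)&(abs(g[...,1]-20)<8); print(x,np.round(np.nanmedian(w[m,2]),1) if m.any() else "-",end="; ")
```

```text
26.15 [537.2  48.5  -4.9] [-41.8 -12.2] [-9.3  1.4  4.1]
phone 0.91 [47.3 26.1] (22.202150344848633, 93.20135498046875) 7.5457682609558105
[[ 30.2  70.9]
 [ 42.5 -21.5]
 [ 64.5 -18.6]
 [ 52.2  73.8]]
-36 13.1; -34 13.1; -32 13.2; -30 18.1; -28 25.2; -26 25.1; -24 25.2; -22 25.2; -20 25.1; -18 25.1; -16 25.2; -14 24.5; -12 22.3; -10 21.3; -8 21.4; -6 21.5; -4 21.4; -2 21.4;
```

The jaw stalled against the phone at 9 N. I'll back off, rise and check.

>>> send_rows(
  plan=[
    {"rx":0,"ry":0,"rz":0,"x":0,"y":-4,"z":0,"claw":0},
    {"rx":0,"ry":0,"rz":0,"x":0,"y":-10,"z":0,"claw":0},
    {"rx":0,"ry":0,"rz":0,"x":0,"y":-14,"z":0,"claw":0},
    {"rx":0,"ry":0,"rz":0,"x":0,"y":-14,"z":-20,"claw":0},
    {"rx":0,"ry":0,"rz":0,"x":0,"y":-14,"z":-50,"claw":0},
    {"rx":0,"ry":0,"rz":0,"x":-10,"y":-5,"z":-80,"claw":0},
    {"rx":0,"ry":0,"rz":0,"x":-24,"y":10,"z":-105,"claw":0},
    {"rx":0,"ry":0,"rz":0,"x":-38,"y":25,"z":-125,"claw":0},
    {"rx":0,"ry":0,"rz":0,"x":-52,"y":40,"z":-140,"claw":0},
    {"rx":0,"ry":0,"rz":0,"x":-62,"y":50,"z":-145,"claw":0},
  ],
)

```text
time_s: 27.3
tcp_pos: [581.1, -22.9, 143.1]
ee_rot: [0.765, 0.644, 0.002, 0.002]
contact_force: [0.3, -0.2, -0.1]
gripper_width: 0.0
finger_force: 0.0
```

Run:
```python
from h import *
np.set_printoptions(precision=1,suppress=True)
s=telemetry.sense(); print(s["time_s"],s["tcp_pos"],w2j(s["tcp_pos"]),s["contact_force"])
p=imaging.snapshot("top"); phone(p)
p=wrist(); phone(p)
im=p["image"]; c=im[0:260,130:480]; cv2.imwrite("pics/f1.png",cv2.resize(c,None,fx=2.25,fy=2.25,interpolation=cv2.INTER_CUBIC)[:,:,::-1])
```

```text
27.3 [581.1 -22.9 143.1] [ 14.1 -74.5] [ 0.3 -0.2 -0.1]
phone 0.56 [20.3 60.4] (66.25175476074219, 23.194656372070312) 0.8387748599052429
[[-12.9  71.5]
 [-12.6  48.4]
 [ 53.6  49.3]
 [ 53.3  72.5]]
phone 0.5 [-11.2 -25.9] (170.35299682617188, 189.84677124023438) 0.20227251946926117
[[ -96.7   68.7]
 [ -96.  -121.1]
 [  74.3 -120.5]
 [  73.6   69.3]]
```

View pics/f1.png

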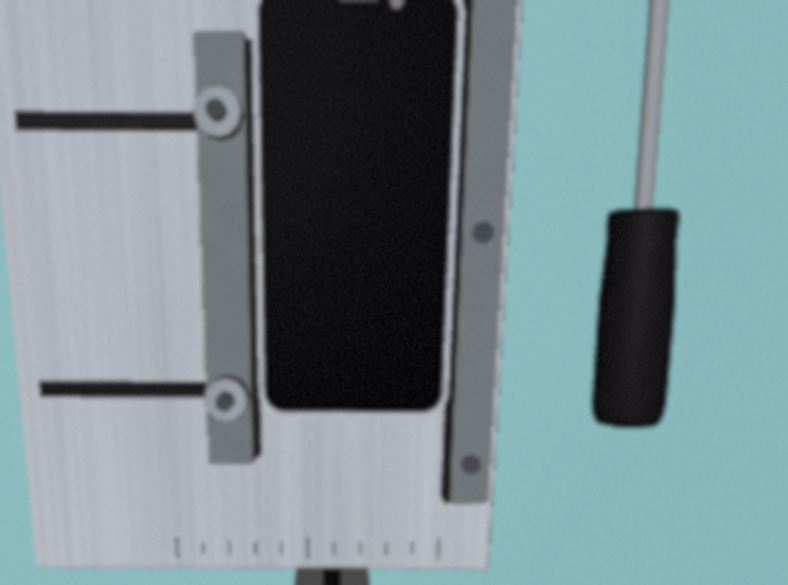

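The phone sits between jaw and rail with no visible gap on either long side. I'll move along to see the end-stop seam.

>>> send_rows(
  plan=[
    {"rx":0,"ry":0,"rz":0,"x":10,"y":0,"z":-5,"claw":0},
    {"rx":0,"ry":0,"rz":0,"x":22,"y":0,"z":-5,"claw":0},
    {"rx":0,"ry":0,"rz":0,"x":34,"y":0,"z":-5,"claw":0},
    {"rx":0,"ry":0,"rz":0,"x":44,"y":0,"z":-5,"claw":0},
    {"rx":0,"ry":0,"rz":0,"x":50,"y":0,"z":-5,"claw":0},
    {"rx":0,"ry":0,"rz":0,"x":50,"y":0,"z":-5,"claw":0},
    {"rx":0,"ry":0,"rz":0,"x":50,"y":0,"z":-5,"claw":0},
    {"rx":0,"ry":0,"rz":0,"x":50,"y":0,"z":-5,"claw":0},
    {"rx":0,"ry":0,"rz":0,"x":50,"y":0,"z":-5,"claw":0},
    {"rx":0,"ry":0,"rz":0,"x":50,"y":0,"z":-5,"claw":0},
  ],
)

```text
time_s: 28.5
tcp_pos: [586.8, 27.3, 145.3]
ee_rot: [0.765, 0.643, 0.0, -0.0]
contact_force: [0.2, 0.0, -0.4]
gripper_width: -0.2
finger_force: 0.0
```

Run:
```python
from h import *
p=wrist(); im=p["image"]; c=im[0:220,170:470]; cv2.imwrite("pics/f2.png",cv2.resize(c,None,fx=2.6,fy=2.6,interpolation=cv2.INTER_CUBIC)[:,:,::-1])
np.set_printoptions(precision=1,suppress=True); phone(p)
w=cloud(p); g=w2j(w)
for x in(10,25,40):
  for y in np.arange(68,82,1.):
    m=(abs(g[...,0]-x)<4)&(abs(g[...,1]-y)<.7); print(y,np.round(np.nanmin(w[m,2]),1) if m.any() else "-",end="; ")
  print()
```

```text
phone 0.79 [21.8  6.4] (68.42948913574219, 137.85812377929688) 0.07587233930826187
[[-12.6  75.3]
 [-12.4 -62.5]
 [ 56.1 -62.4]
 [ 55.9  75.4]]
phone 0.17 [-11.4 -12.3] (170.17813110351562, 212.78770446777344) 0.04257236421108246
[[ -96.6   94. ]
 [ -96.4 -118.8]
 [  73.8 -118.7]
 [  73.6   94.1]]
68.0 19.3; 69.0 20.3; 70.0 20.2; 71.0 20.5; 72.0 20.0; 73.0 20.0; 74.0 19.8; 75.0 20.0; 76.0 21.0; 77.0 20.3; 78.0 20.9; 79.0 22.2; 80.0 22.1; 81.0 22.1; 
68.0 20.4; 69.0 20.4; 70.0 20.8; 71.0 20.1; 72.0 20.1; 73.0 19.7; 74.0 19.7; 75.0 20.2; 76.0 20.6; 77.0 20.4; 78.0 21.8; 79.0 22.2; 80.0 21.6; 81.0 22.2; 
68.0 20.4; 69.0 20.3; 70.0 20.3; 71.0 19.8; 72.0 19.9; 73.0 20.1; 74.0 19.6; 75.0 16.1; 76.0 16.1; 77.0 21.4; 78.0 21.6; 79.0 22.1; 80.0 22.1; 81.0 21.6;
```

View pics/f2.png

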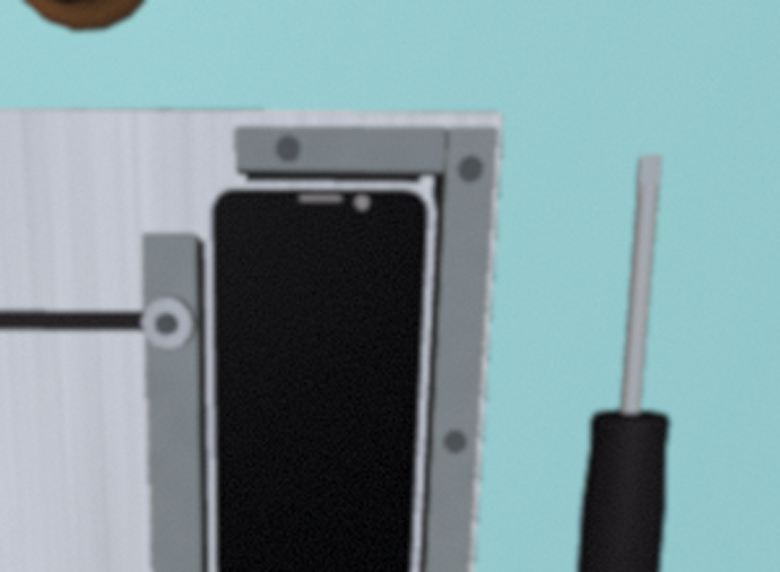

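The phone's end meets the stop at about (335,183) and its side meets the rail at about (430,350). It measures jig (21.8, 6.4) at 0.1°, against a seated target of (21.5, 6). I'm handing it in.

```bash
python3 -c "
from station import bot
print(bot.close_job())"
```

```text
the job is handed in; nothing more can be done
None
```

The phone is seated in the corner of the fixed jaw, measured within about 0.5 mm and 0.1° of square, with the sliding jaw snug against its other long side. I handed the job in at about 28.5 s, and the arm touched nothing but the phone, the jig bed and the sliding jaw.

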